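# Sweep loose shaft collars into the parts tray

### The arm

A 6-joint arm with a two-finger parallel gripper is mounted at the origin on the work surface. World frame = base frame: x ahead of the robot, y to its left, z up, the work surface at z = 0. Lengths are in mm, angles in rad, forces in N, time in s.
With the tool pointing down it reaches from about 350 to 875 mm from the base axis. Payload 4.2 kg.
Tool frame: the origin (TCP) lies on the mounting face of the last link; the fingertips stand 173 mm ahead of it and the grasp point (between the pads) lies 155 mm ahead of it; z points along the fingers, y is the line along which they close (so a half turn about z gives the same grasp; the last joint's range is limited). The gripper opens to 85 mm and grips with 20 to 120 N. Pads are 22 mm wide; open, the fingers measure 114 mm over their backs; the gripper's body (76 mm by 85 mm) begins 54 mm behind the grasp point. The pads swing forward as they close: fully open they stand 13 mm farther back than shut.
Start: joints at [1.575, 0.385, 0.008, 0, -1.194, -0.259], TCP at [157.501, 604.809, 404.712] pointing down, gripper open.
Joint ranges: [-3.14, 3.14], [-1.21, 2.06], [-1.07, 1.41], [-3.16, 2.05], [-2.99, -0.16], [-3.1, 3.1]. Speed limits (rad/s): [2.79, 2.79, 3.14, 3.14, 3.14, 3.14].

### API

Orientations are given as a unit quaternion [x, y, z, w].
In Python, from bench import arm gives the robot as it stands. The module is installed in compiled form; this text tells all that it offers.
- The arm moves only by the tool move_arm, never from a script. Its arguments are lists of equal length, an entry for each row: "fingers": the finger opening in mm, from 0 to 85.4; "travel": the shift along the tool's x, y, z in mm, a list of three; "dr": the turn, a rotation vector about the tool's x, y, z in rad, a list of three. A call has 1 to 10 rows; each row is the pose to reach, as a shift and turn from the pose commanded when the call began, along the tool's axes at that moment; what a row does not reach only later rows make up. A row lasts 1/10 s, in which the tool goes at most 50 mm and 8.59 degrees, less where a joint would pass 70% of its speed; a pose out of reach is approached as far as the arm can. A call with a gripper value outside its range is refused whole. The fingers move at their own pace and stop on an object; the grip force is fixed at half the most. Time passes only in rows, so rows that repeat a pose let the fingers close. It gives the time, the measured TCP pose, the force, the opening and the grip force at its end, in the units of the state.
- arm.read_state(): the state, without advancing time (a new reading comes with each control period).
- arm.get_image(name): name is "side" or "top" or "wrist"; returns the picture (400x640x3 uint8, red, green, blue); there is no depth.
- arm.camera_model(name): a dict with "intrinsics" (3x3 intrinsics, pixels), "k1" (the pictures are not rectified: a ray, as slopes to the right and down, at radius r is drawn at 1 + k1 r^2 times it, then the intrinsics apply), "pose" (4x4, takes a point from camera to world coordinates). Camera axes: x right, y up, looking along -z (the intrinsics and any distortion apply to the point x, -y, -z); pixel columns grow to the right and rows downward; lengths in mm; the calibration is good to about 2 mm. A picture is of the moment at which its call begins: read the wrist's pose just before it. camera_model takes no time and is no camera call; for the wrist camera it gives the pose at the moment of the call.
- arm.job_done(): hands the job in; it is judged then, once.
The state is a dict: "clock": time; "joints": joint angles; "joint_vel": joint speeds; "joint_efforts": joint torques, N m; "position": TCP position; "ee_rot": TCP orientation; "contact_force": force on the tool from outside, world axes, zero at the start; "wrist_torque": the same for the moment, N m; "gripper_width": finger opening in mm; "grasp_force": force on a finger pad.
Only numpy, scipy, OpenCV 4.12 (cv2) and the standard library are available. Lean on these libraries where they do the work, as an engineer would, in place of code of your own. Each camera call takes 0.05 s, during which the arm holds its last target. There are 200 camera calls.

### The job

Clear the optical board: with the fingertips, sweep the three loose brass collars along the board into the open-fronted parts tray, so that each lies flat and wholly inside past the mouth. Only slide them, never pick one up, and leave the blue collar, which marks a position, and all the other things on the board where they are.

Things in the scene. Friction and masses are not known exactly. Their poses are not given: they have to be found in the camera images.
- tray: Open-fronted parts tray, fixed on the robot's left: green walls 22 mm high, 6 mm thick on three sides, white floor level with the board. Outside 160 mm deep (x) by 200 mm wide (y). Origin: centre of the footprint at board height. +x points from the open mouth (x = -80 mm) to the back wall (inner face x = +74 mm); inner faces of the side walls at y = -94 and +94 mm.
- tray_mouth (a point): Middle of the tray's mouth edge, at board height; axes as the tray's. The mouth has no wall or step, is 188 mm wide, and faces the robot's right (-y), turned by up to 17 degrees either way; parts slide straight in.
- collar_a: Brass shaft collar lying flat on the board: a ring with outer diameter 32 mm, bore 14 mm, height 16 mm, 40 to 85 g, free to slide in any direction. Origin: centre of its underside; z up; its yaw has no meaning.
- collar_b: Brass shaft collar lying flat on the board: a ring with outer diameter 32 mm, bore 14 mm, height 16 mm, 40 to 85 g, free to slide in any direction. Origin: centre of its underside; z up; its yaw has no meaning.
- collar_c: Brass shaft collar lying flat on the board: a ring with outer diameter 32 mm, bore 14 mm, height 16 mm, 40 to 85 g, free to slide in any direction. Origin: centre of its underside; z up; its yaw has no meaning.
- collar_blue: Bystander: blue shaft collar lying flat on the board: a ring with outer diameter 32 mm, bore 14 mm, height 16 mm, 40 to 85 g, free to slide in any direction. Origin: centre of its underside; z up; its yaw has no meaning. It lies in one row with the brass ones, in any order; the row runs away from the robot, neighbours 55 mm or more apart.
- objective: Bystander: steel and black microscope objective standing upright, 35 mm diameter, 44 mm high, on the robot's right, nearest to the robot of the things there. Origin: centre of its underside.
- lens_mount: Bystander: round black lens holder on a steel foot of 40 mm diameter, 62 mm high, on the robot's right. Origin: centre of its underside.
- beam_cube: Bystander: aluminium 40 mm cube with round dark windows, beyond the collars. Origin: centre of its underside.
- bottle: Bystander: closed amber bottle, 44 mm diameter, 85 mm high, on the robot's right. Origin: centre of its underside.
- driver: Bystander: red-handled screwdriver, 170 mm long, lying across beyond the collars, highest point under 40 mm. Origin: under the middle of the tool; its x axis runs along the shaft.

How it is judged (in metres and radians):
At the end, for the whole second after the job is handed in: All three brass collars lie flat and at rest on the tray floor, wholly inside its mouth (2 mm of overhang allowed) and its walls; the blue collar, objective, lens mount, beam cube, bottle and screwdriver are within 12 mm of where they started (x of collar_a in the frame of tray between -0.066 and 0.075 m and y of collar_a in the frame of tray between -0.095 and 0.095 m and height (world z) of each of collar_a, collar_b, collar_c below 0.006 m and angle between each of collar_a, collar_b, collar_c's own z axis and vertical below 0.2 rad and linear speed of each of collar_a, collar_b, collar_c below 0.01 m/s and x of collar_b in the frame of tray between -0.066 and 0.075 m and y of collar_b in the frame of tray between -0.095 and 0.095 m and x of collar_c in the frame of tray between -0.066 and 0.075 m and y of collar_c in the frame of tray between -0.095 and 0.095 m and distance of each of collar_blue, objective, lens_mount, beam_cube, bottle, driver from where it was at the start of the episode below 0.012 m); the robot touches nothing.
It fails at once if a brass collar is lifted off the board (more than 10 mm) (height (world z) of any of collar_a, collar_b, collar_c above 0.01 m).
It fails at once if the blue collar is moved by more than 12 mm (distance of collar_blue from where it was at the start of the episode above 0.012 m).
It fails at once if another thing on the board (objective, lens mount, beam cube, bottle or screwdriver) is moved by more than 12 mm (distance of any of objective, lens_mount, beam_cube, bottle, driver from where it was at the start of the episode above 0.012 m).
It also fails if it takes over 67 s, if anything falls off the work surface, if the arm or the gripper's body presses on something with over 40 N, if the wrist force passes 120 N, or if a joint passes its speed limit or range.

## Working session

There is one attempt and no reset: what is moved stays moved. The work goes in short steps, Python scripts to look and compute and a tool call to move; the robot and the scene stay as the last step left them, time stands still between calls to the robot, and variables do not carry over. Pictures are saved under pics/ and viewed, at most 10 in all, crops included, and the job is handed in when it is done.

Besides the shell and the picture viewer there is one more tool, called after "Call:" in YAML: its name, and indented under it one key for each argument. move_arm: Moves the arm, as the interface text tells. Its arguments: {"type":"object","properties":{"fingers":{"type":"array","items":{"type":"number"}},"travel":{"type":"array","items":{"type":"array","items":{"type":"number"}}},"dr":{"type":"array","items":{"type":"array","items":{"type":"number"}}}},"required":["fingers","travel","dr"]}

```bash
mkdir -p pics
cat > h.py <<'E'
import numpy as np, cv2
from bench import arm
def cast(m,uv,z):
    K=np.array(m["intrinsics"]);P=np.array(m["pose"]);k=m["k1"]
    uv=np.atleast_2d(np.array(uv,float))
    d=np.c_[(uv[:,0]-K[0,2])/K[0,0],(uv[:,1]-K[1,2])/K[1,1]];s=d.copy()
    for _ in range(20): s=d/(1+k*(s**2).sum(1,keepdims=True))
    r=np.c_[s[:,0],-s[:,1],-np.ones(len(s))]@P[:3,:3].T
    return P[:3,3]+r*((z-P[2,3])/r[:,2:])
E
python3 - <<'E'
from h import *
for n in ("top","side"):
    m=arm.camera_model(n);im=arm.get_image(n);cv2.imwrite(f"pics/{n}0.png",im[:,:,::-1])
    print(n,np.round(m["pose"],2).tolist(),np.round(m["intrinsics"],1).tolist(),m["k1"])
print(arm.read_state())
E
```

```text
top [[0.01, 0.99, -0.12, 486.85], [-1.0, 0.01, 0.02, -55.96], [0.02, 0.12, 0.99, 815.5], [0.0, 0.0, 0.0, 1.0]] [[388.1, 0.0, 318.1], [0.0, 388.1, 202.8], [0.0, 0.0, 1.0]] -0.054484972572698284
side [[0.98, 0.13, -0.13, 456.97], [-0.18, 0.75, -0.64, -701.81], [0.02, 0.65, 0.76, 758.8], [0.0, 0.0, 0.0, 1.0]] [[429.1, 0.0, 312.6], [0.0, 429.1, 197.8], [0.0, 0.0, 1.0]] 0.0043014289742817026
{'clock': 0.1, 'joints': array([ 1.57463486e+00,  3.85454286e-01,  6.76608025e-03, -4.16720831e-04,
       -1.19398773e+00, -2.58634423e-01]), 'joint_vel': array([ 0.00054328, -0.00191021,  0.00283665,  0.00184729,  0.00115499,
        0.00116236]), 'joint_efforts': array([-8.27712802e-05, -3.93317306e+01,  1.88930207e+01,  4.19803619e+00,
       -2.61017376e-03,  2.76044062e-06]), 'position': array([157.43199299, 604.65732613, 403.75008168]), 'ee_rot': array([ 9.91885628e-01, -1.27129778e-01, -6.90219290e-05,  9.57068563e-04]), 'contact_force': array([-0.08905008,  0.49629319,  0.15639589]), 'wrist_torque': array([ 0.00285932, -0.03084612, -0.03090771]), 'grasp_force': 0.0, 'gripper_width': 85.13455768567883}
```

View pics/top0.png

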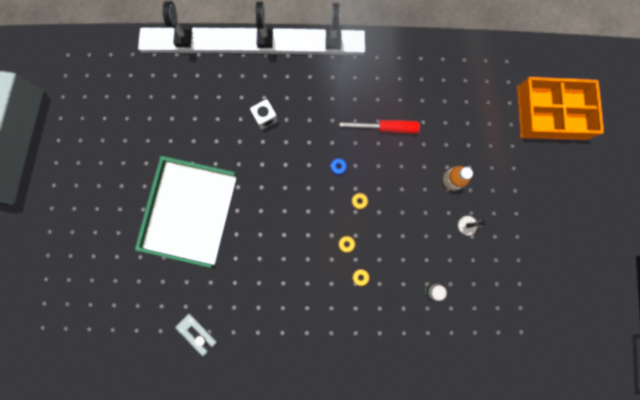

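View pics/side0.png

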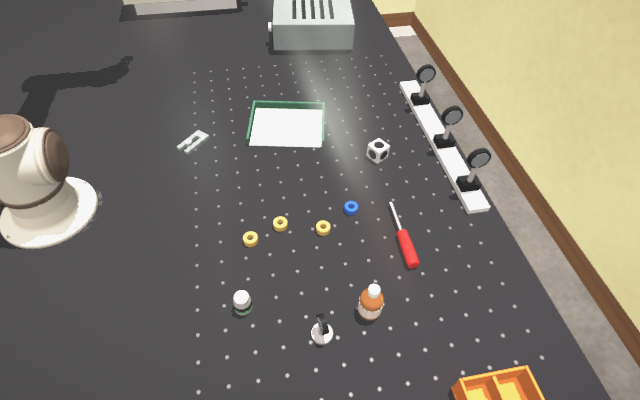

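The top view shows the brass collars at about (360,201), (347,244) and (361,278), with blue at (338,166). The tray's white floor spans x 143-237, y 160-266, with its mouth on the image right. The objective is at (438,293), the mount at (468,226), the bottle at (458,178), the driver at (340-420,126) and the cube at (263,113). The side view agrees.

```bash
cat >> h.py <<'E'
def blobs(n,im=None,z=16):
    m=arm.camera_model(n)
    if im is None: im=arm.get_image(n)
    hsv=cv2.cvtColor(im,cv2.COLOR_RGB2HSV)
    out=[]
    for c,lo,hi in (("brass",(18,90,90),(33,255,255)),("blue",(100,120,80),(125,255,255)),("red",(0,180,90),(6,255,255)),("white",(0,0,170),(179,40,255)),("green",(60,60,30),(90,255,255)),("orange",(7,120,60),(17,255,255))):
        for q in cv2.findContours(cv2.inRange(hsv,lo,hi),cv2.RETR_EXTERNAL,cv2.CHAIN_APPROX_NONE)[0]:
            a=cv2.contourArea(q)
            if a<60: continue
            (u,v),r=cv2.minEnclosingCircle(q)
            out.append((c,round(a),np.round([u,v,r],1).tolist(),np.round(cast(m,(u,v),z)[0],1).tolist(),q))
    return m,out
E
python3 - <<'E'
from h import *
for n in("top","side"):
    m,o=blobs(n)
    print(n)
    for b in o:
        print(*b[:4])
        if b[0]=="white" and b[1]>3000:
            q=cv2.approxPolyDP(b[4],8,True)[:,0]; print(q.tolist(),np.round(cast(m,q,0)[:,:2]).tolist(), np.round(cv2.minAreaRect(cast(m,b[4][:,0],0)[:,:2].astype(np.float32))[2],1))
        if b[0]=="green" and b[1]>100:
            q=cv2.approxPolyDP(b[4],6,True)[:,0]; print(q.tolist(),np.round(cast(m,q,22)[:,:2]).tolist())
m=arm.camera_model("top")
print(np.round(cast(m,[(438,293)],44)),np.round(cast(m,[(468,226)],5)),np.round(cast(m,[(466,173)],85)),np.round(cast(m,[(263,113)],40)),np.round(cast(m,[(340,125),(420,127),(176,320),(206,355),(215,345)],10)))
E
```

```text
top
brass 230 [360.4, 277.2, 9.0] [433.9, -159.4, 16.0]
brass 227 [346.4, 243.8, 9.0] [501.4, -130.5, 16.0]
brass 214 [359.3, 200.6, 8.7] [591.3, -157.5, 16.0]
brass 1108 [559.5, 106.5, 38.3] [808.9, -608.1, 16.0]
blue 206 [338.2, 165.9, 8.5] [664.3, -113.2, 16.0]
red 370 [399.5, 125.0, 19.7] [756.2, -244.8, 16.0]
white 614 [195.5, 334.5, 20.9] [316.7, 171.3, 16.0]
white 149 [438.5, 292.4, 7.4] [403.7, -320.1, 16.0]
white 112 [466.9, 224.3, 8.9] [544.0, -384.0, 16.0]
white 98 [466.1, 172.6, 6.1] [654.3, -386.4, 16.0]
white 6402 [189.5, 213.0, 57.4] [560.9, 194.1, 16.0]
[[167, 162], [143, 246], [213, 264], [235, 178]] [[672.0, 253.0], [492.0, 294.0], [457.0, 145.0], [639.0, 106.0]] 78.1
white 358 [262.5, 111.5, 13.0] [781.0, 49.4, 16.0]
white 340 [4.0, 96.5, 24.8] [813.3, 624.7, 16.0]
white 488 [352.5, 40.5, 15.6] [949.1, -144.2, 16.0]
white 1124 [299.0, 39.5, 28.0] [948.7, -25.7, 16.0]
white 1364 [225.5, 38.5, 35.1] [948.7, 136.7, 16.0]
white 718 [157.5, 40.4, 20.9] [943.3, 287.7, 16.0]
green 994 [185.0, 211.5, 63.1] [563.9, 203.6, 16.0]
[[162, 155], [135, 250], [212, 267], [141, 243
[... 1420 characters left out ...]
1026.3, 542.6, 16.0]
white 1422 [313.5, 13.7, 41.8] [748.2, 777.2, 16.0]
white 1060 [179.5, 3.5, 56.6] [275.5, 928.0, 16.0]
green 389 [278.0, 123.0, 37.4] [542.1, 195.3, 16.0]
[[247, 144], [256, 106], [309, 102], [254, 100]] [[454.0, 120.0], [491.0, 270.0], [639.0, 264.0], [489.0, 298.0]]
orange 178 [461.0, 388.5, 12.1] [751.1, -529.9, 16.0]
orange 1178 [501.5, 389.5, 40.6] [816.7, -543.4, 16.0]
orange 288 [371.0, 299.0, 12.2] [647.9, -346.7, 16.0]
orange 5271 [510.5, 189.5, 216.7] [1045.5, -132.9, 16.0]
[[ 406. -310.   44.]] [[ 541. -391.    5.]] [[ 639. -358.   85.]] [[769.  45.  40.]] [[ 756. -117.   10.]
 [ 755. -291.   10.]
 [ 343.  214.   10.]
 [ 275.  150.   10.]
 [ 295.  133.   10.]]
```

Call:
move_arm:
  fingers: [20,20,20,20,20,20,20,20,20,20]
  travel:
    - [25,17,0]
    - [60,40,0]
    - [98,65,0]
    - [136,90,0]
    - [174,115,0]
    - [212,140,0]
    - [250,166,0]
    - [288,192,0]
    - [326,218,0]
    - [364,244,0]
  dr:
    - [0,0,0.14]
    - [0,0,0.29]
    - [0,0,0.44]
    - [0,0,0.59]
    - [0,0,0.74]
    - [0,0,0.89]
    - [0,0,1.04]
    - [0,0,1.19]
    - [0,0,1.34]
    - [0,0,1.49]

```text
clock: 1.2
position: [449.1, 275.3, 404.8]
ee_rot: [-0.641, 0.768, 0.0, 0.0]
contact_force: [0.5, 0.5, 0.4]
gripper_width: 20.3
grasp_force: 0.0
```

```bash
cat >> h.py <<'E'
from scipy.spatial.transform import Rotation as R
def go(*pts):
    s=arm.read_state();r=R.from_quat(s["ee_rot"]);p=s["position"]
    print("t",round(s["clock"],2),"p",np.round(p,1),"rotvec x-axis",np.round(r.apply([1,0,0]),3),"z",np.round(r.apply([0,0,1]),3),"f",np.round(s["contact_force"],1),"w",round(s["gripper_width"],1))
    for q in pts: print(q,np.round(r.inv().apply(np.array(q,float)-p),1))
E
python3 -c "
from h import *
go((560,100,300),(425,-209,300),(425,-209,195))"
```

```text
t 1.2 p [449.1 275.3 404.8] rotvec x-axis [-0.179 -0.984 -0.   ] z [ 0.  0. -1.] f [0.5 0.5 0.4] w 20.3
(560, 100, 300) [ 152.6 -140.5  104.8]
(425, -209, 300) [480.8 -63.  104.7]
(425, -209, 195) [480.8 -63.  209.7]
```

Call:
move_arm:
  fingers: [20,20,20,20,20,20,20,20,20,20]
  travel:
    - [48,-6,10]
    - [96,-12,20]
    - [144,-19,30]
    - [192,-25,40]
    - [240,-31,50]
    - [288,-38,60]
    - [336,-44,70]
    - [384,-50,80]
    - [432,-56,90]
    - [475,-62,100]
  dr:
    - [0,0,0]
    - [0,0,0]
    - [0,0,0]
    - [0,0,0]
    - [0,0,0]
    - [0,0,0]
    - [0,0,0]
    - [0,0,0]
    - [0,0,0]
    - [0,0,0]

```text
clock: 2.2
position: [426.5, -203.7, 304.5]
ee_rot: [-0.643, 0.766, -0.0, 0.0]
contact_force: [0.6, 0.4, 0.6]
gripper_width: 20.0
grasp_force: 0.0
```

```bash
python3 -c "
from h import *
go((425,-209,190),(425,-209,178))"
```

```text
t 2.2 p [ 426.5 -203.7  304.5] rotvec x-axis [-0.173 -0.985  0.   ] z [ 0. -0. -1.] f [0.6 0.4 0.6] w 20.0
(425, -209, 190) [  5.5   0.6 114.5]
(425, -209, 178) [  5.5   0.6 126.5]
```

Call:
move_arm:
  fingers: [20,20,20,20,20,20,20]
  travel:
    - [6,0,40]
    - [6,0,80]
    - [6,0,105]
    - [6,0,114]
    - [6,0,119]
    - [6,0,122]
    - [6,0,125]
  dr:
    - [0,0,0]
    - [0,0,0]
    - [0,0,0]
    - [0,0,0]
    - [0,0,0]
    - [0,0,0]
    - [0,0,0]

```text
clock: 2.9
position: [426.7, -207.4, 180.7]
ee_rot: [-0.643, 0.766, -0.001, 0.001]
contact_force: [0.2, -0.2, -0.3]
gripper_width: 20.2
grasp_force: 0.0
```

Run:
```python
from h import *
go((511.5,212,178))
a=arm.get_image("side")[140:330,150:420]; b=arm.get_image("top")[140:330,240:510]
cv2.imwrite("pics/a1.png",cv2.resize(np.vstack([a,b])[:,:,::-1],None,fx=1.5,fy=1.5))
```

```text
t 2.9 p [ 426.7 -207.4  180.7] rotvec x-axis [-0.172 -0.985 -0.   ] z [ 0.003 -0.    -1.   ] f [ 0.2 -0.2 -0.3] w 20.2
(511.5, 212, 178) [-427.8  -11.2    2.8]
```

View pics/a1.png

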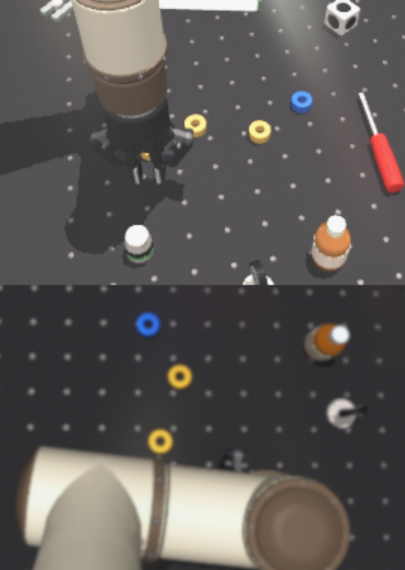

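Side view (upper half): the fingertips stand just behind the nearest collar, around (150,170) in the crop, with nothing touching. The top view shows the arm covering it. The other collars are undisturbed. Sweep A.

Call:
move_arm:
  fingers: [20,20,20,20,20,20,20,20,20,20]
  travel:
    - [-8,0,2]
    - [-16,0,3]
    - [-24,-1,3]
    - [-34,-1,3]
    - [-46,-1,3]
    - [-60,-2,3]
    - [-76,-2,3]
    - [-94,-2,3]
    - [-113,-3,3]
    - [-133,-3,3]
  dr:
    - [0,0,0]
    - [0,0,0]
    - [0,0,0]
    - [0,0,0]
    - [0,0,0]
    - [0,0,0]
    - [0,0,0]
    - [0,0,0]
    - [0,0,0]
    - [0,0,0]

```text
clock: 4.0
position: [452.2, -75.6, 176.8]
ee_rot: [-0.643, 0.766, -0.0, 0.0]
contact_force: [0.4, 0.0, -0.3]
gripper_width: 20.0
grasp_force: 0.2
```

Run:
```python
from h import *
go((511.5,212,178))
for n in ("top","side"):
    for b in blobs(n)[1]:
        if b[0] in("brass","blue") and b[1]<280: print(n,*b[:4])
```

```text
t 4.0 p [452.2 -75.6 176.8] rotvec x-axis [-0.173 -0.985 -0.   ] z [ 0. -0. -1.] f [ 0.4  0.  -0.3] w 20.0
(511.5, 212, 178) [-293.5   -8.7   -1.2]
top brass 215 [346.4, 243.6, 8.8] [501.8, -130.6, 16.0]
top brass 210 [359.4, 200.5, 8.6] [591.5, -157.6, 16.0]
top brass 190 [577.0, 124.5, 12.8] [768.4, -646.0, 16.0]
top brass 196 [542.5, 122.5, 10.5] [770.4, -565.0, 16.0]
top brass 185 [572.0, 101.4, 11.0] [822.1, -639.0, 16.0]
top brass 186 [540.5, 98.5, 11.0] [826.0, -564.8, 16.0]
top blue 204 [338.2, 165.9, 8.5] [664.4, -113.2, 16.0]
side brass 174 [322.7, 227.6, 8.1] [591.0, -165.7, 16.0]
side blue 148 [350.6, 207.3, 7.6] [663.7, -121.0, 16.0]
```

Call:
move_arm:
  fingers: [20,20,20,20,20,20,20,20,20,20]
  travel:
    - [-20,-1,0]
    - [-40,-1,0]
    - [-60,-2,0]
    - [-80,-3,0]
    - [-100,-3,0]
    - [-120,-4,0]
    - [-140,-4,0]
    - [-160,-5,0]
    - [-180,-6,0]
    - [-198,-6,0]
  dr:
    - [0,0,0]
    - [0,0,0]
    - [0,0,0]
    - [0,0,0]
    - [0,0,0]
    - [0,0,0]
    - [0,0,0]
    - [0,0,0]
    - [0,0,0]
    - [0,0,0]

```text
clock: 5.1
position: [492.2, 117.8, 176.7]
ee_rot: [-0.643, 0.766, 0.0, -0.0]
contact_force: [0.3, 0.1, -0.1]
gripper_width: 20.3
grasp_force: 0.2
```

Call:
move_arm:
  fingers: [20,20,20,20,20,20,20,20,20,20]
  travel:
    - [-16,-1,0]
    - [-31,-1,0]
    - [-45,-2,0]
    - [-58,-2,0]
    - [-70,-2,0]
    - [-80,-3,0]
    - [-88,-3,0]
    - [-93,-3,0]
    - [-94,-3,0]
    - [-94,-3,0]
  dr:
    - [0,0,0]
    - [0,0,0]
    - [0,0,0]
    - [0,0,0]
    - [0,0,0]
    - [0,0,0]
    - [0,0,0]
    - [0,0,0]
    - [0,0,0]
    - [0,0,0]

```text
clock: 6.1
position: [511.4, 208.9, 176.7]
ee_rot: [-0.643, 0.766, 0.0, -0.0]
contact_force: [0.7, 0.0, -0.6]
gripper_width: 20.1
grasp_force: 0.0
```

Call:
move_arm:
  fingers: [20,20,20,20,20]
  travel:
    - [10,0,0]
    - [20,0,-10]
    - [35,0,-50]
    - [60,0,-90]
    - [100,0,-110]
  dr:
    - [0,0,0]
    - [0,0,0]
    - [0,0,0]
    - [0,0,0]
    - [0,0,0]

```text
clock: 6.6
position: [494.7, 109.9, 290.7]
ee_rot: [-0.644, 0.765, -0.001, 0.003]
contact_force: [0.7, -0.1, 0.8]
gripper_width: 20.0
grasp_force: 0.0
```

Run:
```python
from h import *
# B approach: 50 behind (501,-131)
go((492,-180,280),(492,-180,178))
for n in ("top","side"):
    for b in blobs(n)[1]:
        if b[0] in("brass","blue") and 90<b[1]<280 and b[3][1]>-300: print(n,*b[:4])
```

```text
t 6.6 p [494.7 109.9 290.7] rotvec x-axis [-0.171 -0.985 -0.004] z [ 0.006  0.003 -1.   ] f [ 0.7 -0.1  0.8] w 20.0
(492, -180, 280) [286.2 -46.8  10. ]
(492, -180, 178) [286.5 -46.2 112. ]
top brass 230 [346.4, 243.8, 9.0] [501.4, -130.6, 16.0]
top brass 216 [359.3, 200.7, 8.7] [591.2, -157.4, 16.0]
top blue 207 [338.1, 166.0, 8.6] [664.1, -112.8, 16.0]
side blue 148 [350.6, 207.3, 7.6] [663.7, -121.0, 16.0]
```

Call:
move_arm:
  fingers: [20,20,20,20,20,20,20]
  travel:
    - [40,-7,0]
    - [85,-14,0]
    - [130,-21,0]
    - [175,-29,0]
    - [220,-36,0]
    - [260,-43,0]
    - [286,-47,0]
  dr:
    - [0,0,0]
    - [0,0,0]
    - [0,0,0]
    - [0,0,0]
    - [0,0,0]
    - [0,0,0]
    - [0,0,0]

```text
clock: 7.4
position: [489.7, -182.2, 286.9]
ee_rot: [-0.642, 0.767, 0.0, -0.0]
contact_force: [0.7, 1.2, -0.3]
gripper_width: 19.8
grasp_force: 0.0
```

Run:
```python
from h import *
go((492,-180,178))
for n in ("top","side"):
    m,o=blobs(n)
    for b in o:
        if b[0] in("brass","blue") and 90<b[1]<280 and b[3][1]>-300:
            d=np.array(b[3][:2])-(565,203.7); print(n,*b[:4],np.round([d@(.212,.977),d@(-.977,.212)]))
```

```text
t 7.4 p [ 489.7 -182.2  286.9] rotvec x-axis [-0.176 -0.984  0.   ] z [-0. -0. -1.] f [ 0.7  1.2 -0.3] w 19.8
(492, -180, 178) [ -2.6  -1.9 108.8]
top brass 154 [171.6, 235.5, 7.6] [514.0, 228.9, 16.0] [14. 55.]
top brass 191 [359.4, 200.5, 8.6] [591.5, -157.7, 16.0] [-347. -103.]
top blue 196 [338.1, 165.7, 8.3] [664.7, -113.0, 16.0] [-288. -165.]
side blue 148 [350.6, 207.3, 7.6] [663.7, -121.0, 16.0] [-296. -165.]
```

Call:
move_arm:
  fingers: [20,20,20,20,20,20,20]
  travel:
    - [-2,-2,40]
    - [-2,-2,80]
    - [-2,-2,102]
    - [-2,-2,110]
    - [-6,-2,110]
    - [-14,-2,110]
    - [-22,-2,110]
  dr:
    - [0,0,0]
    - [0,0,0]
    - [0,0,0]
    - [0,0,0]
    - [0,0,0]
    - [0,0,0]
    - [0,0,0]

```text
clock: 8.2
position: [497.4, -157.3, 178.2]
ee_rot: [-0.643, 0.766, -0.001, 0.001]
contact_force: [0.4, 0.6, -0.4]
gripper_width: 19.6
grasp_force: 0.0
```

```bash
python3 -c "
from h import *
go((560,201,177))"
```

```text
t 8.2 p [ 497.4 -157.3  178.2] rotvec x-axis [-0.173 -0.985 -0.   ] z [ 0.003 -0.    -1.   ] f [ 0.4  0.6 -0.4] w 19.6
(560, 201, 177) [-3.637e+02  2.000e-01  1.400e+00]
```

Call:
move_arm:
  fingers: [20,20,20,20,20,20,20,20,20,20]
  travel:
    - [-9,0,0]
    - [-20,0,0]
    - [-33,0,0]
    - [-48,0,0]
    - [-65,0,0]
    - [-84,0,0]
    - [-103,0,0]
    - [-123,0,0]
    - [-143,0,0]
    - [-163,0,0]
  dr:
    - [0,0,0]
    - [0,0,0]
    - [0,0,0]
    - [0,0,0]
    - [0,0,0]
    - [0,0,0]
    - [0,0,0]
    - [0,0,0]
    - [0,0,0]
    - [0,0,0]

```text
clock: 9.2
position: [524.9, 4.3, 176.7]
ee_rot: [-0.643, 0.766, 0.0, -0.0]
contact_force: [-0.3, -0.4, 0.1]
gripper_width: 19.9
grasp_force: 0.4
```

Call:
move_arm:
  fingers: [20,20,20,20,20,20,20,20,20,20]
  travel:
    - [-20,0,0]
    - [-40,0,0]
    - [-60,0,0]
    - [-80,0,0]
    - [-100,0,0]
    - [-118,0,0]
    - [-134,0,0]
    - [-149,0,0]
    - [-163,0,0]
    - [-175,0,0]
  dr:
    - [0,0,0]
    - [0,0,0]
    - [0,0,0]
    - [0,0,0]
    - [0,0,0]
    - [0,0,0]
    - [0,0,0]
    - [0,0,0]
    - [0,0,0]
    - [0,0,0]

```text
clock: 10.2
position: [555.3, 176.0, 176.7]
ee_rot: [-0.643, 0.766, 0.0, -0.0]
contact_force: [-0.0, -1.1, 1.0]
gripper_width: 20.2
grasp_force: 0.3
```

Call:
move_arm:
  fingers: [20,20,20,20,20,20,20,20,20]
  travel:
    - [-10,0,0]
    - [-18,0,0]
    - [-23,0,0]
    - [-25,0,0]
    - [-15,0,0]
    - [0,0,-10]
    - [20,0,-50]
    - [55,0,-90]
    - [100,0,-110]
  dr:
    - [0,0,0]
    - [0,0,0]
    - [0,0,0]
    - [0,0,0]
    - [0,0,0]
    - [0,0,0]
    - [0,0,0]
    - [0,0,0]
    - [0,0,0]

```text
clock: 11.1
position: [538.4, 76.9, 289.5]
ee_rot: [-0.644, 0.765, -0.001, 0.003]
contact_force: [1.4, 0.1, 0.1]
gripper_width: 19.6
grasp_force: 0.0
```

Run:
```python
from h import *
go((583,-208,285))
for n in ("top","side"):
    m,o=blobs(n)
    for b in o:
        if b[0] in("brass","blue") and 90<b[1]<280 and b[3][1]>-300:
            d=np.array(b[3][:2])-(565,203.7); print(n,*b[:4],np.round([d@(.212,.977),d@(-.977,.212)]))
```

```text
t 11.1 p [538.4  76.9 289.5] rotvec x-axis [-0.171 -0.985 -0.003] z [ 0.005  0.002 -1.   ] f [1.4 0.1 0.1] w 19.6
(583, -208, 285) [273.1 -92.8   4.3]
top brass 218 [359.3, 200.8, 8.8] [590.9, -157.5, 16.0] [-347. -102.]
top blue 207 [338.1, 166.0, 8.6] [664.1, -112.8, 16.0] [-288. -164.]
side blue 148 [350.6, 207.3, 7.6] [663.7, -121.0, 16.0] [-296. -165.]
```

Call:
move_arm:
  fingers: [20,20,20,20,20,20,20,20]
  travel:
    - [30,-10,0]
    - [70,-24,0]
    - [112,-38,0]
    - [154,-52,0]
    - [196,-66,0]
    - [236,-80,0]
    - [262,-89,0]
    - [271,-92,0]
  dr:
    - [0,0,0]
    - [0,0,0]
    - [0,0,0]
    - [0,0,0]
    - [0,0,0]
    - [0,0,0]
    - [0,0,0]
    - [0,0,0]

```text
clock: 12.0
position: [581.0, -207.9, 285.6]
ee_rot: [-0.641, 0.767, 0.0, -0.0]
contact_force: [0.1, 0.4, 0.2]
gripper_width: 20.0
grasp_force: 0.0
```

Run:
```python
from h import *
go((582,-208,177),(595,148,177))
m,o=blobs("top")
for b in o:
        if b[0] in("brass","blue") and 90<b[1]<280 and b[3][1]>-300:
            d=np.array(b[3][:2])-(565,203.7); print(*b[:4],np.round([d@(.212,.977),d@(-.977,.212)]))
```

```text
t 12.0 p [ 581.  -207.9  285.6] rotvec x-axis [-0.177 -0.984  0.   ] z [-0.001  0.    -1.   ] f [0.1 0.4 0.2] w 20.0
(582, -208, 177) [-1.000e-01 -1.100e+00  1.086e+02]
(595, 148, 177) [-352.8   49.3  108.6]
brass 152 [171.6, 235.5, 7.5] [514.0, 228.8, 16.0] [14. 55.]
brass 146 [177.1, 212.3, 7.4] [562.1, 220.0, 16.0] [15.  6.]
brass 206 [359.4, 200.6, 8.6] [591.4, -157.7, 16.0] [-347. -102.]
```

Call:
move_arm:
  fingers: [20,20,20,20,20,20,20,20]
  travel:
    - [0,-1,40]
    - [0,-1,80]
    - [0,-1,101]
    - [0,-1,109]
    - [-5,-1,109]
    - [-13,-1,109]
    - [-20,-1,109]
    - [-27,-1,109]
  dr:
    - [0,0,0]
    - [0,0,0]
    - [0,0,0]
    - [0,0,0]
    - [0,0,0]
    - [0,0,0]
    - [0,0,0]
    - [0,0,0]

```text
clock: 12.85
position: [588.1, -177.2, 178.3]
ee_rot: [-0.643, 0.766, -0.001, 0.001]
contact_force: [0.1, -0.2, 1.2]
gripper_width: 20.2
grasp_force: 0.2
```

```bash
python3 -c "
from h import *
go((595,148,177))"
```

```text
t 12.85 p [ 588.1 -177.2  178.3] rotvec x-axis [-0.172 -0.985 -0.   ] z [ 0.003 -0.    -1.   ] f [ 0.1 -0.2  1.2] w 20.2
(595, 148, 177) [-321.5   49.3    1.3]
```

Call:
move_arm:
  fingers: [20,20,20,20,20,20,20,20,20,20]
  travel:
    - [-11,2,0]
    - [-24,4,0]
    - [-38,6,0]
    - [-53,8,0]
    - [-69,11,0]
    - [-86,13,0]
    - [-103,16,0]
    - [-120,18,0]
    - [-138,21,0]
    - [-156,24,0]
  dr:
    - [0,0,0]
    - [0,0,0]
    - [0,0,0]
    - [0,0,0]
    - [0,0,0]
    - [0,0,0]
    - [0,0,0]
    - [0,0,0]
    - [0,0,0]
    - [0,0,0]

```text
clock: 13.85
position: [590.9, -18.7, 176.7]
ee_rot: [-0.643, 0.766, 0.0, -0.0]
contact_force: [1.0, -0.2, -0.3]
gripper_width: 20.0
grasp_force: 0.2
```

Call:
move_arm:
  fingers: [20,20,20,20,20,20,20,20,20,20]
  travel:
    - [-18,3,0]
    - [-36,5,0]
    - [-54,8,0]
    - [-72,11,0]
    - [-90,14,0]
    - [-107,16,0]
    - [-123,19,0]
    - [-138,21,0]
    - [-150,23,0]
    - [-159,24,0]
  dr:
    - [0,0,0]
    - [0,0,0]
    - [0,0,0]
    - [0,0,0]
    - [0,0,0]
    - [0,0,0]
    - [0,0,0]
    - [0,0,0]
    - [0,0,0]
    - [0,0,0]

```text
clock: 14.85
position: [594.8, 141.5, 176.8]
ee_rot: [-0.643, 0.766, 0.0, -0.0]
contact_force: [0.4, -0.9, -0.4]
gripper_width: 20.0
grasp_force: 0.2
```

Call:
move_arm:
  fingers: [20,20,20,20,20,20,20,20,20,20]
  travel:
    - [-5,1,0]
    - [-7,1,0]
    - [-7,1,0]
    - [4,1,0]
    - [15,1,-10]
    - [35,1,-50]
    - [70,1,-90]
    - [115,1,-110]
    - [160,1,-130]
    - [200,1,-140]
  dr:
    - [0,0,0]
    - [0,0,0]
    - [0,0,0]
    - [0,0,0]
    - [0,0,0]
    - [0,0,0]
    - [0,0,0]
    - [0,0,0]
    - [0,0,0]
    - [0,0,0]

```text
clock: 15.85
position: [558.1, -59.3, 319.9]
ee_rot: [-0.643, 0.766, -0.001, 0.002]
contact_force: [1.3, -0.9, -0.3]
gripper_width: 19.7
grasp_force: 0.0
```

Call:
move_arm:
  fingers: [20,20,20]
  travel:
    - [40,0,0]
    - [70,0,0]
    - [80,0,0]
  dr:
    - [0,0,0]
    - [0,0,0]
    - [0,0,0]

```text
clock: 16.15
position: [543.6, -138.7, 317.7]
ee_rot: [-0.641, 0.767, -0.0, 0.0]
contact_force: [1.2, -0.1, 1.0]
gripper_width: 19.8
grasp_force: 0.0
```

Run:
```python
from h import *
go()
for n in ("top","side"):
    im=arm.get_image(n); cv2.imwrite(f"pics/{n}9.png",im[:,:,::-1])
    m,o=blobs(n,im)
    for b in o:
        if b[0] in("brass","blue") and 90<b[1]<280 and b[3][1]>-300:
            d=np.array(b[3][:2])-(565,203.7); print(n,*b[:4],np.round([d@(.212,.977),d@(-.977,.212)]))
```

```text
t 16.15 p [ 543.6 -138.7  317.7] rotvec x-axis [-0.178 -0.984 -0.   ] z [ 0.001 -0.    -1.   ] f [ 1.2 -0.1  1. ] w 19.8
side blue 150 [350.6, 207.3, 7.6] [663.7, -121.0, 16.0] [-296. -165.]
```

View pics/top9.png

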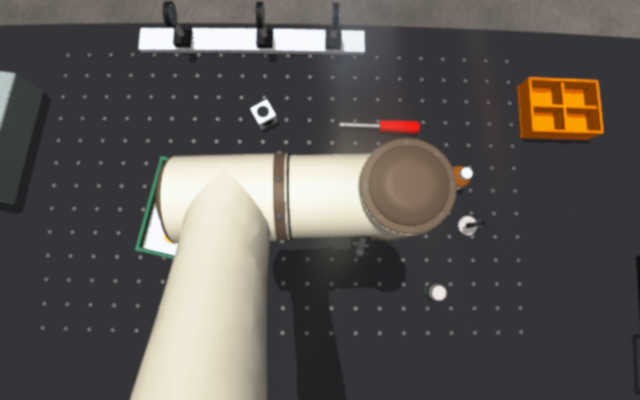

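The arm still covers the tray in the top view, with its forearm over (160-240,160-260). The bystanders look unchanged. I'll move clear and look again.

Call:
move_arm:
  fingers: [20,20,20,20,20,20]
  travel:
    - [25,22,0]
    - [55,50,0]
    - [85,77,0]
    - [115,104,0]
    - [132,119,0]
    - [135,122,0]
  dr:
    - [0,0,0]
    - [0,0,0]
    - [0,0,0]
    - [0,0,0]
    - [0,0,0]
    - [0,0,0]

```text
clock: 16.85
position: [400.2, -247.2, 317.0]
ee_rot: [-0.642, 0.766, 0.0, -0.0]
contact_force: [0.2, 0.4, -0.2]
gripper_width: 19.9
grasp_force: 0.0
```

Run:
```python
from h import *
go()
for n in ("top","side"):
    im=arm.get_image(n); cv2.imwrite(f"pics/{n}10.png",im[:,:,::-1])
    m,o=blobs(n,im)
    for b in o:
        if b[0] in("brass","blue","red") and 90<b[1]<400 and b[3][1]>-300:
            d=np.array(b[3][:2])-(565,203.7); print(n,*b[:4],np.round([d@(.212,.977),d@(-.977,.212)]))
```

```text
t 16.85 p [ 400.2 -247.2  317. ] rotvec x-axis [-0.174 -0.985 -0.   ] z [-0.  0. -1.] f [ 0.2  0.4 -0.2] w 19.9
top brass 154 [171.6, 235.5, 7.6] [514.0, 228.9, 16.0] [14. 55.]
top brass 146 [177.1, 212.3, 7.4] [562.1, 220.0, 16.0] [15.  6.]
top brass 142 [202.6, 195.6, 7.2] [597.6, 168.6, 16.0] [-27. -39.]
top blue 204 [338.2, 165.9, 8.5] [664.4, -113.2, 16.0] [-289. -164.]
top red 379 [399.4, 125.5, 19.7] [755.1, -244.6, 16.0] [-398. -281.]
side blue 150 [350.6, 207.3, 7.6] [663.7, -121.0, 16.0] [-296. -165.]
```

View pics/top10.png

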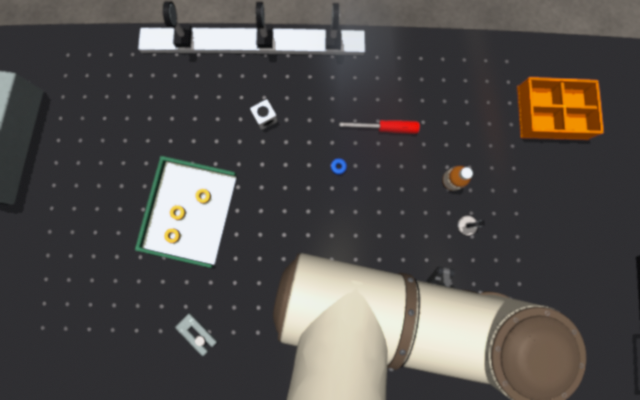

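All three collars, at (172,235), (177,212) and (203,196), lie flat and well inside the tray. Blue is still at (338,166), and the other things in view are where they were. The arm is clear, so I'm handing in.

```bash
python3 -c "
from bench import arm
print(arm.job_done())"
```

```text
the job is handed in; nothing more can be done
None
```

I swept all three brass collars into the tray, where the last top view shows them flat and at least 39 mm inside the mouth edge. The blue collar and the other bystanders in view had not moved (the arm hid the objective in that picture), and I handed the job in at about 17 s; no verdict came back.

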